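# Slide the locked sample carriage home under the sensor

## Robot

A 6-joint arm with a two-finger parallel gripper is mounted at the origin on the work surface. World frame = base frame: x ahead of the robot, y to its left, z up, the work surface at z = 0. Lengths are in mm, angles in rad, forces in N, time in s.
With the tool pointing down it reaches from about 250 to 800 mm from the base axis. Payload 3.9 kg.
Tool frame: the origin (TCP) lies on the centre line of the jaws, within the pads' length; the fingertips stand 22 mm ahead of it and the grasp point (between the pads) lies 3 mm ahead of it; y points along the fingers, x is the direction in which the jaws open and shut, and the axes are right-handed (so a half turn about y gives the same grasp; the last joint's range is limited). The gripper opens to 85 mm and grips with 20 to 120 N. Pads are 22 mm wide; open, the fingers measure 114 mm over their backs; the gripper's body (76 mm by 85 mm) begins 54 mm behind the grasp point. The pads swing forward as they close: fully open they stand 13 mm farther back than shut.
Start: joints at [1.3, 0.26, -0.138, 1.173, 0, 1.571], TCP at [140.434, 505.859, 253.304] pointing down, gripper open.
Joint ranges: [-2.78, 2.78], [-0.83, 1.72], [-1.28, 1.37], [-1.9, 2.12], [-1.57, 1.48], [-3.14, 3.14]. Speed limits (rad/s): [2.57, 2.57, 3.14, 3.14, 3.14, 3.14].

## Interface

Orientations are given as a unit quaternion [x, y, z, w].
In Python, from plant import r gives the robot as it stands.
- The arm moves only by the tool send_rows, never from a script. Its argument "increments" is one flat list of numbers, 7 for each row, row after row: the closure in counts, from 0 (fully open) to 255 (shut), then the shift along the tool's x, y, z in cm, then the turn, a rotation vector about the tool's x, y, z in degrees. A call has 1 to 20 rows; each row is the pose to reach, as a shift and turn from the pose commanded when the call began, along the tool's axes at that moment; what a row does not reach only later rows make up. A row lasts 1/8 s, in which the tool goes at most 62.5 mm and 10.7 degrees, less where a joint would pass 70% of its speed; a pose out of reach is approached as far as the arm can. A call with a gripper value outside its range is refused whole. The fingers move at their own pace and stop on an object; the grip force is fixed at half the most. Time passes only in rows, so rows that repeat a pose let the fingers close. It gives the time, the measured TCP pose, the force and the opening at its end, in the units of the state.
- r.sense(): the state, without advancing time (a new reading comes with each control period).
- r.grab_frame(name): name is "scene" or "top" or "wrist"; returns a dict with "pixels" (384x512x3 uint8, red, green, blue), "z_map" (384x512 float32, mm along the optical axis (not along the pixel's ray), 0 where there is no reading), "mtx" (3x3 intrinsics, pixels), "k1" (the pictures are not rectified: a ray, as slopes to the right and down, at radius r is drawn at 1 + k1 r^2 times it, then the intrinsics apply), "T" (4x4, takes a point from camera to world coordinates). Camera axes: x right, y down, z forward; pixel columns grow to the right and rows downward; lengths in mm; the calibration is good to about 2 mm. A picture is of the moment at which its call begins.
- r.close_job(): hands the job in, once; it reports no verdict.
The state is a dict: "t": time; "qpos": joint angles; "joint_velocities": joint speeds; "joint_efforts": joint torques, N m; "tcp_pos": TCP position; "eef_rot": TCP orientation; "wrist_force": force on the tool from outside, world axes, zero at the start; "wrist_torque": the same for the moment, N m; "opening": finger opening in mm.
Only numpy, scipy, OpenCV 4.12 (cv2) and the standard library are available. Lean on these libraries where they do the work, as an engineer would, in place of code of your own. Each camera call takes 0.05 s, during which the arm holds its last target.

## Task

Press down the orange lock button on top of the grey carriage with your fingertips and, without letting the button up on the way, push the carriage along its rails until it is fully home against the red end stop beside the white sensor. Then let go so that the button springs up and locks the carriage there. Nothing is to be picked up: leave the mug, jar and carton where they stand.

Things in the scene. Friction and masses are not known exactly. Their poses are not given: they have to be found in the camera images.
- slide_base: Aluminium base plate of the slide, 160 x 340 x 12 mm, fixed. Origin: centre of its underside, on the bench. y axis: along the rails towards the red end stop (home); x axis: across, away from the button side. End stops (red at +y, dark at -y) are 46 mm high. A white sensor on a post stands at x = 130 mm, y = 90 mm in this frame, 130 mm high.
- carriage (a joint): How far the grey carriage is slid towards the red stop, m: 0 at the dark end, 0.19 fully home. Plate 150 mm across, 110 mm along the rails, top 50 mm above the bench, a green circuit board (6 mm high with clips) fixed on its +x half. Slides easily (about 1 N, plus 3 N per m/s) while the button is down; when the button is up a tooth locks it in a fine rack (10 mm pitch, some mm of play).
- lock_button (a joint): How far the orange lock button is pressed, m: 0 up (locked), 0.006 fully down. A spring lifts it: 4 N at the top, 7 N fully down. It frees the carriage once at least 0.004 down. The button rides on the carriage.
- button_top (a point): Centre of the flat top of the lock button, on the carriage's -x half, 35 mm from its middle line; 58 mm above the bench when up, 52 mm fully down; moves with button and carriage. An orange pad, 44 mm across and 74 mm along the rails, with a ridge 5 mm thick and 7 mm high on each short edge, leaving a flat 44 x 64 mm between them for fingertips.
- button_home (a point): Fixed point on the slide: where the centre of the top of the unpressed button is when the carriage is fully home (58 mm above the bench).
- mug: White ceramic mug, 76 mm across, 90 mm high, with a side handle; loose bystander. Origin at the centre of its underside.
- jar: Small amber jar with a white cap, 48 mm across, 75 mm high; loose bystander. Origin at the centre of its underside.
- carton: Small brown carton, 55 x 70 x 50 mm, loose bystander. Origin at the centre of its underside.

How it is judged (in metres and radians):
On the way, in this order (a step that is already met when the one before it is completed fails the run):
1. the lock button is pressed down before the carriage has gone far (value of joint lock_button above 0.003 m and value of joint carriage below 0.11 m), for 0.1 s.
2. the carriage is at the red stop with the button still held down (value of joint lock_button above 0.0015 m and value of joint carriage above 0.185 m), for 0.05 s.
At the end, for the whole second after the job is handed in: The carriage rests within 4 mm of the red end stop, the lock button is up again (within 1 mm) so that it is locked, and mug, jar and carton are within 20 mm of where they stood (value of joint carriage above 0.186 m and value of joint lock_button below 0.001 m and velocity of joint carriage between -0.005 and 0.005 m/s and distance of each of mug, jar, carton from where it was at the start of the episode below 0.02 m); the robot touches nothing.
It fails at once if the button came up (less than 0.5 mm down) while the carriage was on its way, between 75 mm and 170 mm (value of joint lock_button below 0.0005 m and value of joint carriage between 0.075 and 0.17 m).
It fails at once if the mug, jar or carton was pushed away or lifted (20 mm) (distance of any of mug, jar, carton from where it was at the start of the episode above 0.02 m).
It also fails if it takes over 35 s, if anything falls off the work surface, if the arm or the gripper's body presses on something with over 40 N, if the wrist force passes 120 N, or if a joint passes its speed limit or range.

## Working session

There is one attempt and no reset: what is moved stays moved. The work goes in short steps, Python scripts to look and compute and a tool call to move; the robot and the scene stay as the last step left them, time stands still between calls to the robot, and variables do not carry over. Pictures are saved under pics/ and viewed, and the job is handed in when it is done.

Besides the shell and the picture viewer there is one more tool, called after "Request:" by a JSON object that holds its "fn" and its "kwargs". send_rows: Moves the arm, as the interface text tells. Its arguments: {"type":"object","properties":{"increments":{"type":"array","items":{"type":"number"}}},"required":["increments"]}

```bash
mkdir -p pics; ls
python3 - <<'E'
from plant import r
import cv2,numpy as np
s=r.sense();print(s)
for n in("top","scene"):
    f=r.grab_frame(n);cv2.imwrite(f"pics/{n}0.png",f["pixels"][:,:,::-1]);np.savez(f"{n}0.npz",**{k:f[k] for k in("pixels","z_map","mtx","k1","T")})
    print(n,f["mtx"].tolist(),f["k1"],f["T"].round(3).tolist())
E
```

```text
pics
{'t': 0.0, 'qpos': array([ 1.29992611e+00,  2.60692593e-01, -1.39384070e-01,  1.17271752e+00,
        8.61583730e-06,  1.57077555e+00]), 'joint_velocities': array([-1.08334581e-03,  8.94815067e-04,  7.88336226e-05,  8.06631758e-04,
       -1.76402644e-03,  5.06241651e-04]), 'joint_efforts': array([-2.22632953e-03, -4.05672920e+01,  2.53926873e+01,  1.87586888e-02,
       -2.51581023e-04, -6.80153363e-06]), 'tcp_pos': array([140.29732952, 505.23011819, 252.45470659]), 'eef_rot': array([ 0.56335236,  0.42735207, -0.42848042, -0.56250232]), 'wrist_force': array([ 0.19000437, -0.44194775, -0.06260739]), 'wrist_torque': array([-0.04650183,  0.00847438, -0.01071923]), 'opening': 85.45424511096458}
top [[424.01422965103507, 0.0, 259.212308209984], [0.0, 424.01422965103507, 191.3282862833592], [0.0, 0.0, 1.0]] 0.0418180111321283 [[-0.022, -0.986, 0.167, 449.665], [-1.0, 0.024, 0.011, 12.991], [-0.015, -0.167, -0.986, 883.999], [0.0, 0.0, 0.0, 1.0]]
scene [[480.96513280259313, 0.0, 254.58491819928355], [0.0, 480.96513280259313, 197.864191260035], [0.0, 0.0, 1.0]] -0.17943625767472635 [[-0.26, 0.559, -0.788, 1384.215], [0.966, 0.136, -0.222, 242.47], [-0.017, -0.818, -0.575, 632.383], [0.0, 0.0, 0.0, 1.0]]
```

View pics/top0.png

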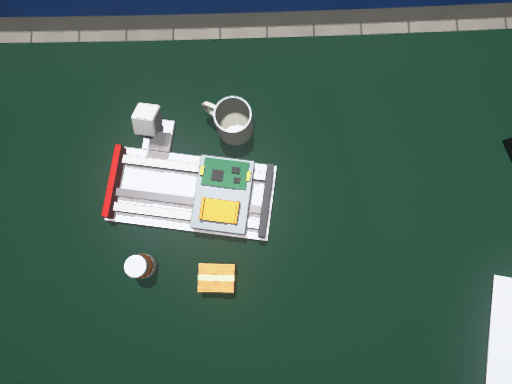

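View pics/scene0.png

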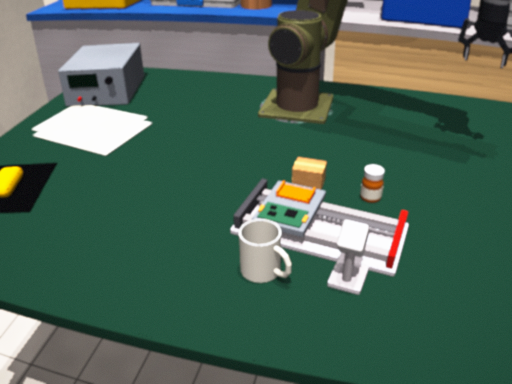

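The top view shows the red stop at the left (112,182), the dark stop at (266,200), the orange button at (220,210), the sensor at (147,120), the mug at (234,120), the jar at (140,266) and the carton at (216,278). Next I'll measure these positions.

```bash
cat > h.py <<'E'
import numpy as np,cv2
def cloud(f):
    z=f["z_map"];H,W=z.shape
    u,v=np.meshgrid(np.arange(W),np.arange(H));K=f["mtx"]
    xd=(u-K[0,2])/K[0,0];yd=(v-K[1,2])/K[1,1];x,y=xd.copy(),yd.copy()
    for _ in range(8):
        s=1+float(f["k1"])*(x*x+y*y);x=xd/s;y=yd/s
    P=np.stack([x*z,y*z,z],-1)@f["T"][:3,:3].T+f["T"][:3,3]
    return P
def rep(f,n):
    P=cloud(f);hsv=cv2.cvtColor(f["pixels"],cv2.COLOR_RGB2HSV);h,s,v=[hsv[...,i].astype(int) for i in range(3)]
    ok=f["z_map"]>0
    X,Y,Z=P[...,0],P[...,1],P[...,2]
    reg=ok&(X>200)&(X<800)&(abs(Y-200)<350)
    M={"orange":reg&(h>8)&(h<28)&(s>180)&(v>150)&(Z>45)&(Z<75),"red":reg&((h<6)|(h>174))&(s>180)&(Z>38),"green":reg&(h>60)&(h<90)&(s>120)&(Z>45)&(Z<70),"tall":reg&(Z>65),"low":reg&(Z>30)&(Z<64)}
    for k,m in M.items():
        nn,l,st,c=cv2.connectedComponentsWithStats(m.astype(np.uint8))
        for i in range(1,nn):
            if st[i,4]<25: continue
            q=P[l==i];p=q[q[:,2]>np.median(q[:,2])-4]
            rc=cv2.minAreaRect(p[:,:2].astype(np.float32))
            print(n,k,st[i].tolist(),"med",np.median(p,0).round(1),"zmax",q[:,2].max().round(1),"rect",np.round(rc[0],1),np.round(rc[1],1),round(rc[2],2))
E
python3 - <<'E'
from h import *
for n in("top","scene"): rep(dict(np.load(n+"0.npz")),n)
E
```

```text
top tall [203, 96, 49, 41, 586] med [743.6  73.1  89.9] zmax 95.1 rect [739.1  71.5] [77.8 74.9] 19.96
top tall [131, 102, 31, 37, 912] med [723.6 233.9 121.4] zmax 132.4 rect [729.8 234.9] [43.9 50.8] 79.8
top tall [235, 202, 5, 22, 45] med [544.8  67.9  66.2] zmax 67.9 rect [547.7  67. ] [ 5.  41.1] 81.14
top tall [124, 255, 24, 22, 434] med [450.7 258.1  76.3] zmax 80.3 rect [451.2 258.3] [40.7 38.8] 88.62
top low [202, 103, 10, 11, 40] med [768.5 129.7  44.1] zmax 63.3 rect [770.1 130.5] [10.2  6.5] 80.52
top low [217, 103, 33, 21, 211] med [766.6  77.9  54. ] zmax 64.0 rect [756.9  75.5] [31.1 67. ] 13.58
top low [218, 119, 35, 23, 172] med [705.9  62.2  54.4] zmax 64.0 rect [714.8  64.9] [27.6 72.2] 14.09
top low [102, 145, 172, 93, 7198] med [590.1  95.6  52.2] zmax 64.0 rect [598.9 164.2] [328.  150.5] 81.33
top low [135, 253, 19, 25, 163] med [451.3 241.9  48.5] zmax 64.0 rect [451.1 251.2] [44.5 30.3] 0.15
top low [198, 263, 38, 30, 1071] med [424.4 108.8  51.2] zmax 56.2 rect [424.7 109. ] [69.8 54.7] 88.64
scene orange [277, 181, 39, 22, 446] med [561.   98.8  59.4] zmax 
[... 920 characters left out ...]
1] med [469.8 256.1  50. ] zmax 64.0 rect [464.4 254.8] [46.  25.4] 85.09
scene low [233, 178, 175, 85, 4305] med [602.5  97.9  52.5] zmax 63.8 rect [600.8 161.4] [327.3 154. ] 81.08
scene low [244, 231, 32, 13, 300] med [709.5  61.   56.6] zmax 63.9 rect [714.2  61.4] [20.2 57.5] 17.57
scene low [239, 245, 42, 27, 553] med [773.1  77.3  53.5] zmax 64.0 rect [763.9  70.6] [33.1 74.5] 3.88
scene low [366, 245, 12, 8, 41] med [667.  269.2  30.8] zmax 32.8 rect [667.9 268.6] [20.9 17.7] 81.3
scene low [343, 258, 12, 18, 145] med [749.8 231.3  54.7] zmax 63.9 rect [748.4 232.2] [ 9.6 18.3] 7.64
scene low [283, 261, 8, 15, 86] med [777.9 129.6  57.8] zmax 63.8 rect [777.9 128.1] [ 7.  10.7] 15.32
```

Run:
```python
from h import *
for n in("top","scene"):
    f=dict(np.load(n+"0.npz"));P=cloud(f);hsv=cv2.cvtColor(f["pixels"],cv2.COLOR_RGB2HSV).astype(int);h,s,v=[hsv[...,i] for i in range(3)]
    Z=P[...,2];X=P[...,0];Y=P[...,1]
    if n=="top": print(hsv[210,220],P[210,220],hsv[182,112],P[182,112])
    R=(X>480)&(X<700)&(Y>0)&(Y<370)
    for k,m in {"flat":R&(h>10)&(h<35)&(s>180)&(Z>50)&(Z<62.5)&(X<600),"ridge":R&(h>10)&(h<35)&(s>150)&(Z>62.5)&(X<600),"red":R&((h<8)|(h>172))&(s>150)&(Z>35),"allorange":R&(h>10)&(h<35)&(s>180)&(Z>50)&(X<590),"dark":R&(Z>35)&(Z<60)&(v<80)&(s<80)&(Y<60)}.items():
        p=P[m]; 
        if len(p)<5: continue
        rc=cv2.minAreaRect(p[:,:2].astype(np.float32));print(n,k,len(p),np.median(p,0).round(1),np.round(rc[0],1),np.round(rc[1],1),round(rc[2],2))
```

```text
[ 26 126 245] [554.07113907  99.60472069  59.93273963] [  1 173 242] [617.72098305 317.55367834  47.03828702]
top red 459 [621.3 319.4  47.2] [621.9 320. ] [ 14.2 147.7] 81.14
scene flat 382 [561.5  97.5  59.1] [558.9 100.3] [71.9 43.4] 79.29
scene ridge 63 [555.6 130.3  65.4] [554.8  99.6] [73.4 45.9] 81.52
scene red 324 [633.2 316.   46.1] [623.4 317.3] [ 12.7 152.9] 81.2
scene allorange 438 [561.3  98.8  59.3] [557.7  99.9] [72.6 45.2] 82.71
scene dark 121 [587.7  11.9  39.8] [579.4  12.9] [  3.2 148.5] 81.39
```

Run:
```python
from h import *
from scipy.spatial.transform import Rotation as Ro
from plant import r
s=r.sense();R=Ro.from_quat(s["eef_rot"]);A=R.as_matrix();print(A.round(3),s["t"])
f=dict(np.load("top0.npz"));P=cloud(f);hsv=cv2.cvtColor(f["pixels"],cv2.COLOR_RGB2HSV).astype(int);h,sa,v=[hsv[...,i] for i in range(3)]
m=np.zeros(h.shape,bool);m[193:228,192:247]=1
m&=(h>12)&(h<35)&(sa>90)&(P[...,2]>50)
p=P[m];rc=cv2.minAreaRect(p[:,:2].astype(np.float32));print(len(p),p.mean(0),np.median(p,0),rc)
print("opening etc; yaw of tool x",np.degrees(np.arctan2(A[1,0],A[0,0])))
```

```text
[[ 0.268 -0.    -0.964]
 [ 0.964 -0.002  0.268]
 [-0.002 -1.    -0.   ]] 0.1
830 [553.2662674  101.51233019  62.98776376] [553.64352224 101.62964946  59.46290762] ((528.1312255859375, 64.11663818359375), (173.86036682128906, 69.68234252929688), 54.92754364013672)
opening etc; yaw of tool x 74.48343226730303
```

Request:
{"fn": "send_rows", "kwargs": {"increments": [255,-7,0,-12.7,0,-2,0,255,-10,0,-18,0,-4,0,255,-14,0,-25.4,0,-6.7,0,255,-17,0,-31,0,-6.7,0,255,-20,0,-36,0,-6.7,0,255,-23,0,-42,0,-6.7,0,255,-26,0,-47,0,-6.7,0,255,-28,0,-50.9,0,-6.7,0,255,-28,0,-50.9,0,-6.7,0,255,-28,0,-50.9,0,-6.7,0,255,-28,0,-50.9,0,-6.7,0,255,-28,5,-50.9,0,-6.7,0,255,-28,10,-50.9,0,-6.7,0,255,-28,10,-50.9,0,-6.7,0,255,-28,10,-50.9,0,-6.7,0]}}

```text
t: 1.98
tcp_pos: [556.1, 101.1, 155.1]
eef_rot: [0.537, 0.461, -0.46, -0.536]
wrist_force: [1.1, -0.4, 1.3]
opening: -0.1
```

Run:
```python
from h import *
from plant import r
from scipy.spatial.transform import Rotation as Ro
s=r.sense();print(s["t"],s["qpos"].round(3),s["tcp_pos"],s["wrist_force"]);print(Ro.from_quat(s["eef_rot"]).as_matrix().round(4))
f=r.grab_frame("wrist");g=r.grab_frame("scene");im=np.hstack([f["pixels"],g["pixels"]])
cv2.imwrite("pics/a1.png",cv2.resize(im,(800,300))[:,:,::-1])
P=cloud(f);hsv=cv2.cvtColor(f["pixels"],cv2.COLOR_RGB2HSV).astype(int);h,sa,v=[hsv[...,i] for i in range(3)]
m=(h>8)&(h<35)&(sa>120)&(P[...,2]>50)&(P[...,2]<75)&(P[...,0]>500)&(P[...,0]<620)
p=P[m]
if len(p): print(len(p),np.median(p,0),cv2.minAreaRect(p[:,:2].astype(np.float32)))
```

```text
1.975 [ 0.18   0.385 -0.22   0.964  0.     0.332] [556.12489884 101.14860528 155.06016455] [ 1.06631978 -0.44928562  1.3252394 ]
[[ 1.516e-01  1.500e-03 -9.884e-01]
 [ 9.884e-01  6.000e-04  1.516e-01]
 [ 8.000e-04 -1.000e+00 -1.400e-03]]
4464 [553.33220627 100.29836584  58.42209205] ((577.4456787109375, 92.95075988769531), (85.79005432128906, 91.93769836425781), 81.34129333496094)
```

View pics/a1.png

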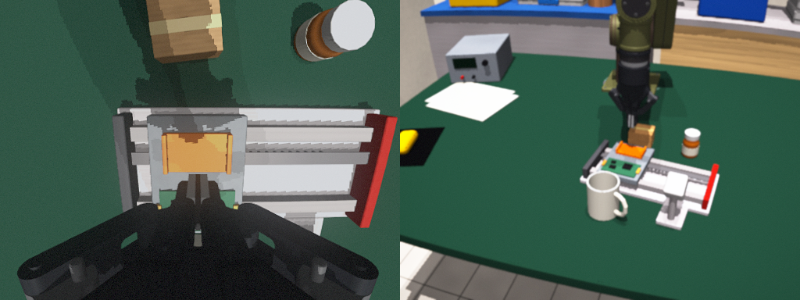

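Run:
```python
from h import *
from plant import r
f=r.grab_frame("wrist");P=cloud(f);hsv=cv2.cvtColor(f["pixels"],cv2.COLOR_RGB2HSV).astype(int);h,sa,v=[hsv[...,i] for i in range(3)]
m=(h>8)&(h<35)&(sa>120)&(P[...,2]>50)&(P[...,2]<75)&(P[...,0]>500)&(P[...,0]<620)
n,l,st,c=cv2.connectedComponentsWithStats(m.astype(np.uint8));i=1+st[1:,4].argmax();p=P[l==i];print(st[i],cv2.minAreaRect(p[:,:2].astype(np.float32)))
a=np.radians(81.2);d=np.array([np.cos(a),np.sin(a)]);x=np.array([d[1],-d[0]])
for z in((50,62),(63,75)):
  q=p[(p[:,2]>z[0])&(p[:,2]<z[1])]; print(len(q),np.median(q[:,2]),[np.percentile(q[:,:2]@e,[1,50,99]).round(1) for e in(d,x)])
R=(P[...,2]>38)&(P[...,1]>280)&((h<8)|(h>172))&(sa>150)
q=P[R];print("red",len(q),[np.percentile(q[:,:2]@e,[1,50,99]).round(1) for e in(d,x)],cv2.minAreaRect(q[:,:2].astype(np.float32)))
for pt in([556.1,101.1],):print("tcp",np.dot(pt,d),np.dot(pt,x))
```

```text
[ 207  167   90   53 4486] ((554.3616333007812, 99.06861877441406), (75.79573822021484, 44.315128326416016), 81.22209167480469)
3896 58.2498648714853 [array([151.5, 183.3, 215.5]), array([510.7, 530.7, 554.2])]
567 64.96014670464581 [array([147.6, 215.6, 220.3]), array([510.9, 531.3, 553.3])]
red 2214 [array([402. , 407.3, 416.4]), array([493.1, 551.2, 638.7])] ((623.212646484375, 317.845458984375), (15.715757369995117, 150.4531707763672), 81.67892456054688)
tcp 184.98531292180007 534.0869348741119
```

Request:
{"fn": "send_rows", "kwargs": {"increments": [255,0,3,0.1,0,0,0,255,0,5.5,0.1,0,0,0,255,0,6.5,0.1,0,0,0,255,0,6.5,0.1,0,0,0,255,0,6.5,0.1,0,0,0]}}

```text
t: 2.75
tcp_pos: [556.1, 100.2, 89.6]
eef_rot: [0.537, 0.461, -0.459, -0.537]
wrist_force: [0.6, -0.2, -0.2]
opening: -0.0
```

Request:
{"fn": "send_rows", "kwargs": {"increments": [255,0,0.6,0,0,0,0,255,0,0.9,0,0,0,0,255,0,1.2,0,0,0,0,255,0,1.2,0,0,0,0]}}

```text
t: 3.25
tcp_pos: [555.2, 100.1, 76.7]
eef_rot: [0.537, 0.46, -0.46, -0.537]
wrist_force: [-0.4, -0.7, 5.8]
opening: -0.1
```

Request:
{"fn": "send_rows", "kwargs": {"increments": [255,0,0.3,0,0,0,0,255,0,0.5,0,0,0,0,255,0,0.5,0,0,0,0]}}

```text
t: 3.62
tcp_pos: [555.4, 100.6, 73.9]
eef_rot: [0.537, 0.461, -0.459, -0.537]
wrist_force: [-5.2, 0.1, 18.7]
opening: 0.0
```

Request:
{"fn": "send_rows", "kwargs": {"increments": [255,0.3,0,0,0,0,0,255,0.8,0,0,0,0,0,255,1.5,0,0,0,0,0,255,2.2,0,0,0,0,0,255,2.9,0,0,0,0,0,255,3.4,0,0,0,0,0,255,3.7,0,0,0,0,0,255,3.8,0,0,0,0,0,255,3.8,0,0,0,0,0]}}

```text
t: 4.75
tcp_pos: [561.2, 138.5, 73.9]
eef_rot: [-0.537, -0.461, 0.459, 0.537]
wrist_force: [-5.6, -0.3, 17.6]
opening: -0.1
```

```bash
cat > w.py <<'E'
from h import *
from plant import r
import sys
f=r.grab_frame("wrist");P=cloud(f);hsv=cv2.cvtColor(f["pixels"],cv2.COLOR_RGB2HSV).astype(int);h,sa,v=[hsv[...,i] for i in range(3)]
cv2.imwrite(f"pics/{sys.argv[1]}.png",f["pixels"][:,:,::-1])
m=(h>8)&(h<35)&(sa>120)&(P[...,2]>46)&(P[...,2]<75)&(P[...,0]>500)&(P[...,0]<620)
n,l,st,c=cv2.connectedComponentsWithStats(m.astype(np.uint8));i=1+st[1:,4].argmax();p=P[l==i];print(st[i],cv2.minAreaRect(p[:,:2].astype(np.float32)))
a=np.radians(81.2);d=np.array([np.cos(a),np.sin(a)]);x=np.array([d[1],-d[0]])
print(np.median(p[:,2]),[np.percentile(p[:,:2]@e,[1,50,99]).round(1) for e in(d,x)])
s=r.sense();print(s["t"],s["tcp_pos"],s["tcp_pos"][:2]@d,s["tcp_pos"][:2]@x,s["wrist_force"])
E
python3 w.py b1
```

```text
[ 186  199  136   68 6484] ((559.6387939453125, 137.8406524658203), (76.00802612304688, 43.70933532714844), 81.2621078491211)
52.40294532137408 [array([186.9, 223.2, 258.8]), array([510.7, 524.3, 551.3])]
4.8 [561.1627578  138.46288045  73.90768848] 222.68290203585863 533.3741043097488 [-4.67219518  0.77934541 18.31081042]
```

View pics/b1.png

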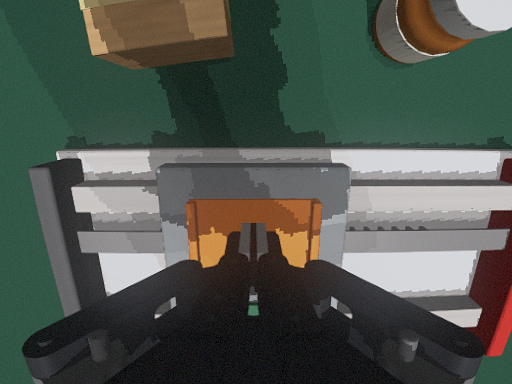

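The fingertips sit in the middle of the pad (about 250,240). The button is down at 52.4 mm and the carriage has moved 38 mm with the fingers. I'll keep pushing.

Request:
{"fn": "send_rows", "kwargs": {"increments": [255,0.5,0,0,0,0,0,255,1.2,0,0,0,0,0,255,2.1,0,0,0,0,0,255,3.1,0,0,0,0,0,255,4.1,0,0,0,0,0,255,5.1,0,0,0,0,0,255,6.1,0,0,0,0,0,255,7.1,0,0,0,0,0,255,8.1,0,0,0,0,0,255,9.1,0,0,0,0,0,255,10,0,0,0,0,0,255,10.7,0,0,0,0,0,255,11.2,0,0,0,0,0,255,11.6,0,0,0,0,0,255,11.8,0,0,0,0,0,255,11.8,0,0,0,0,0,255,11.8,0,0,0,0,0]}}

```text
t: 6.92
tcp_pos: [579.0, 255.6, 74.0]
eef_rot: [-0.536, -0.461, 0.459, 0.537]
wrist_force: [-4.1, 0.8, 14.7]
opening: 0.1
```

```bash
python3 w.py b2
```

```text
[ 186  199  136   68 6480] ((577.9121704101562, 257.1750183105469), (75.95954132080078, 43.76198959350586), 80.96247863769531)
52.416586905573595 [array([305.5, 341.7, 377.4]), array([510.4, 524. , 551.2])]
6.975 [579.05589008 255.56662131  73.95174493] 341.145538129949 533.1413917359622 [-4.71052308  0.90792234 15.75437657]
```

View pics/b2.png

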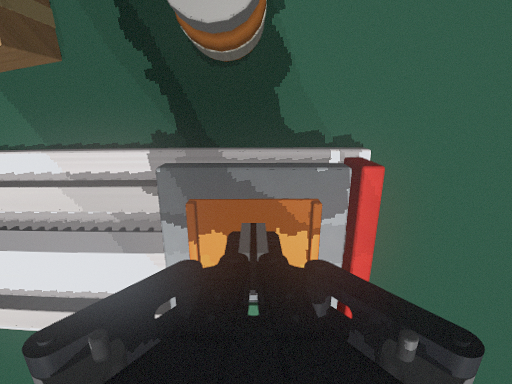

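The carriage is still a few mm short of the red stop: its edge is at column 350, and the stop is just beyond it. The button is still down, so I'll push slowly until the force shows contact.

Request:
{"fn": "send_rows", "kwargs": {"increments": [255,0.2,0,0,0,0,0,255,0.4,0,0,0,0,0,255,0.6,0,0,0,0,0,255,0.8,0,0,0,0,0,255,0.9,0,0,0,0,0,255,0.9,0,0,0,0,0]}}

```text
t: 7.72
tcp_pos: [580.1, 262.5, 73.9]
eef_rot: [0.537, 0.46, -0.46, -0.537]
wrist_force: [-5.0, -2.3, 17.3]
opening: 0.2
```

```bash
python3 w.py b3
```

```text
[ 186  199  136   68 6486] ((578.3002319335938, 261.74847412109375), (75.92842102050781, 43.25012969970703), 81.5295181274414)
52.40468699702812 [array([312.3, 348.6, 384.2]), array([510.4, 524. , 551.1])]
7.775 [580.11105144 262.52411883  73.92786614] 348.18255938244783 533.119733555407 [-4.92845855 -3.6655378  16.93590996]
```

View pics/b3.png

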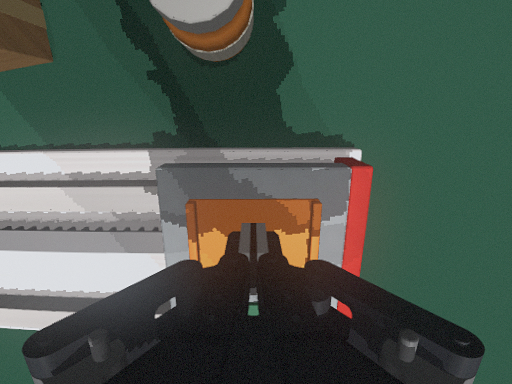

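Request:
{"fn": "send_rows", "kwargs": {"increments": [255,0.2,0,0,0,0,0,255,0.3,0,0,0,0,0,255,0.3,0,0,0,0,0,255,0.3,0,0,0,0,0]}}

```text
t: 8.28
tcp_pos: [580.1, 262.8, 73.9]
eef_rot: [0.539, 0.458, -0.461, -0.536]
wrist_force: [-5.2, -9.4, 19.4]
opening: -0.2
```

```bash
python3 w.py b4
```

```text
[ 185  199  137   68 6481] ((578.4312744140625, 261.7657775878906), (75.7964096069336, 43.4791259765625), 81.42777252197266)
52.39042619112982 [array([312.3, 348.3, 384.2]), array([510.4, 524. , 551.1])]
8.325 [580.11280295 262.8047802   73.89296984] 348.46018486973634 533.0785272349882 [ -4.29259069 -10.1563657   20.4682334 ]
```

The carriage is hard against the stop: a further 3 mm command moved it 0.3 mm and the reaction is 10 N. Now I'll release straight up.

Request:
{"fn": "send_rows", "kwargs": {"increments": [255,0,-0.4,0,0,0,0,255,0,-0.8,0,0,0,0,255,0,-1.2,0,0,0,0,255,0,-1.8,0,0,0,0,255,0,-3,0,0,0,0,255,0,-6,0,0,0,0,255,0,-10,0,0,0,0,255,0,-14,0,0,0,0,255,0,-14,0,0,0,0,255,0,-14,0,0,0,0]}}

```text
t: 9.57
tcp_pos: [580.6, 266.2, 211.4]
eef_rot: [-0.537, -0.46, 0.46, 0.537]
wrist_force: [-0.5, -0.8, -1.1]
opening: -0.2
```

```bash
python3 w.py c1
python3 - <<'E'
from h import *
from plant import r
for n in("scene","top"):
    f=r.grab_frame(n);cv2.imwrite(f"pics/{n}9.png",f["pixels"][:,:,::-1]);rep(f,n)
E
```

```text
[ 214  159   72   43 2896] ((578.7572631835938, 262.5155029296875), (72.79000091552734, 43.32517623901367), 81.50039672851562)
58.40462528601094 [array([312.3, 347.5, 383.7]), array([510.4, 530.6, 552.9])]
9.625 [580.10564077 265.91669559 210.46764099] 351.5343722713511 532.5953703923246 [ 0.67881624 -0.43444651 -1.03068521]
scene orange [364, 181, 18, 6, 82] med [471.  257.8  49.6] zmax 56.7 rect [468.8 257. ] [15.3 38.1] 4.98
scene orange [353, 197, 39, 25, 509] med [584.8 260.4  59.1] zmax 68.0 rect [581.8 261.2] [72.3 48.1] 83.5
scene red [388, 210, 20, 50, 299] med [630.6 316.5  46.5] zmax 49.6 rect [624.7 317.6] [ 11.7 149.3] 81.2
scene green [368, 229, 20, 18, 195] med [666.7 279.7  53.4] zmax 55.9 rect [659.5 277.3] [28.8 51.3] 82.28
scene tall [353, 0, 78, 156, 6635] med [611.3 263.8 418.4] zmax 480.4 rect [588.8 267.4] [75.3 74.9] 29.28
scene tall [364, 165, 20, 14, 223] med [456.4 255.9  74.8] zmax 78.6 rect [454.3 254.4] [41.5 42.5] 58.04
scene tall [352, 197, 7, 12, 29] med [577.9 226.   66.1] zmax 68.0 rect [575.  226.4] [ 4.8 42.4] 82.12
scene tall [387, 204, 5, 13, 27
[... 1871 characters left out ...]
, 22, 433] med [451.5 258.2  76.3] zmax 81.0 rect [451.2 258.1] [41.1 38.8] 88.28
top low [202, 103, 11, 11, 44] med [768.6 129.8  46. ] zmax 62.7 rect [770.4 129.1] [ 7.  11.6] 0.78
top low [217, 103, 33, 21, 214] med [767.4  77.6  54.3] zmax 63.8 rect [757.2  75.3] [31. 67.] 12.51
top low [218, 120, 35, 22, 163] med [706.1  63.2  53. ] zmax 63.9 rect [714.3  65.2] [26.8 71.8] 13.38
top low [102, 145, 172, 93, 6600] med [607.9 250.3  52.7] zmax 64.0 rect [598.3 164.1] [328.  150.1] 81.14
top low [135, 253, 19, 25, 165] med [451.3 241.7  49.1] zmax 63.8 rect [450.9 250.9] [30.8 44.1] 88.44
top low [198, 263, 38, 30, 1071] med [424.5 108.9  51.3] zmax 55.3 rect [424.7 109. ] [70.  54.7] 88.64
```

View pics/c1.png

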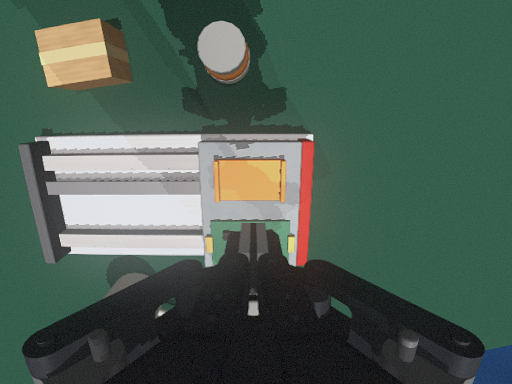

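View pics/scene9.png

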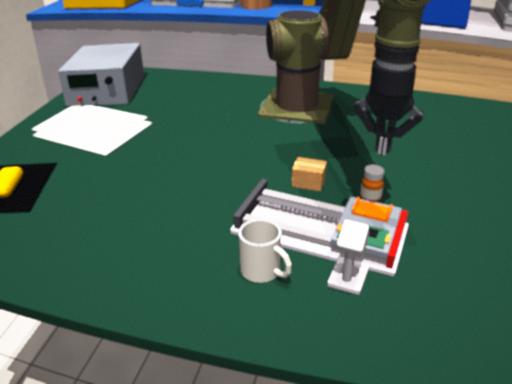

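The carriage edge touches the red stop (column 302 in the wrist picture). The button is up at 58.4 mm, the bystanders haven't moved and the arm is clear. I'll hand the job in.

```bash
python3 -c "
from plant import r
print(r.sense()['joint_velocities'].round(4));print(r.close_job())"
```

```text
[-0.0013  0.0035  0.0013  0.0005 -0.0019  0.001 ]
the job is handed in; nothing more can be done
None
```

I pressed the orange button to the bottom with the closed fingertips, using about 15–20 N. I then pushed the carriage about 164 mm along the rails to the red stop, lifted straight off and handed the job in at about 10 s. The hand-in gave no verdict.

- **Home:** At the stop, a further 3 mm command moved the tool only 0.3 mm, and the push-back rose to about 10 N.
- **Button:** Its top read 52.4 mm each time I checked during the push, so it was fully down. After release it read 58.4 mm, which is up and locked. The carriage stayed against the stop.
- **Bystanders:** The mug, jar and carton were within a few mm of their first measured positions, which is about the accuracy of the cameras. The arm ended about 130 mm above the carriage, touching nothing.
- **Disagreements:** After release, the pad centre along the rails read about 348 mm, and the stop face read about 402 mm. With 55 mm from pad centre to carriage edge, that puts the edge about 1 mm past the stop face, within the 2 mm camera calibration. My automatic search for the button in the top picture failed, so its position came from the scene and wrist cameras.

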